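# Gauge the stamping blocks for height

## Robot

A 6-joint arm with a two-finger parallel gripper is mounted at the origin on the work surface. World frame = base frame: x ahead of the robot, y to its left, z up, the work surface at z = 0. Lengths are in m, angles in rad, forces in N, time in s.
With the tool pointing down it reaches from about 0.325 to 0.775 m from the base axis. Payload 9.3 kg.
Tool frame: the origin (TCP) lies at the very end of the fingers, on their centre line; the grasp point (between the pads) lies 19 mm behind it; z points along the fingers, y is the line along which they close (so a half turn about z gives the same grasp; the last joint's range is limited). The gripper opens to 85 mm and grips with 20 to 120 N. Pads are 22 mm wide; open, the fingers measure 114 mm over their backs; the gripper's body (76 mm by 85 mm) begins 54 mm behind the grasp point. The pads swing forward as they close: fully open they stand 13 mm farther back than shut.
Start: joints at [1.077, 0.259, 0.021, 1.334, 0, 1.418], TCP at [0.184, 0.518, 0.231] pointing down, gripper open.
Joint ranges: [-3.04, 3.04], [-0.91, 1.82], [-1.04, 1.36], [-1.92, 1.95], [-1.52, 1.45], [-3.14, 3.14]. Speed limits (rad/s): [2.22, 2.22, 2.79, 3.14, 3.14, 3.14].

## Interface

Orientations are given as a unit quaternion [x, y, z, w].
In Python, from station import manip gives the robot as it stands.
- The arm moves only by the shell command python3 nudge.py 'ROWS' [OPENING] [FORCE]. ROWS is rows parted by semicolons, their numbers by spaces, 1 to 5 of them, each of 6 numbers: dx, dy, dz in m, then a rotation vector rx, ry, rz in rad; each row is the pose to reach, as a shift and turn from the pose commanded when the command began, along the tool's axes at that moment; what a row does not reach only later rows make up. A row lasts 1/10 s, in which the tool goes at most 0.05 m and 0.15 rad, less where a joint would pass 70% of its speed; a pose out of reach is approached as far as the arm can. OPENING is the finger opening in m, set as the command begins (- or left out keeps the last). The fingers move at their own pace and stop on an object; FORCE is the grip in N (left out, the last holds). Time passes only in rows, so rows that do not move let the fingers close. It prints the time, the measured TCP pose, the force, the opening and the grip force at its end.
- manip.read_state(): the state, without advancing time (a new reading comes with each control period).
- manip.grab_frame(name): name is "scene" or "top" or "wrist"; returns the picture (480x640x3 uint8, red, green, blue); there is no depth.
- manip.camera_info(name): a dict with "mtx" (3x3 intrinsics, pixels), "rvec" (rotation vector, rad) and "tvec" (3), from world to camera coordinates, as OpenCV has them. Camera axes: x right, y down, z forward; pixel columns grow to the right and rows downward; lengths in m; the calibration is good to about 2 mm. A picture is of the moment at which its call begins: read the wrist's pose just before it. camera_info takes no time and is no camera call; for the wrist camera it gives the pose at the moment of the call.
- manip.finish_job(): hands the job in; it is judged then, once.
The state is a dict: "time": time; "qpos": joint angles; "qd": joint speeds; "joint_torque": joint torques, N m; "ee_pos": TCP position; "tool_rot": TCP orientation; "force": force on the tool from outside, world axes, zero at the start; "wrist_torque": the same for the moment, N m; "opening": finger opening in m; "gripper_force": force on a finger pad.
Only numpy, scipy, OpenCV 4.12 (cv2) and the standard library are available. Lean on these libraries where they do the work, as an engineer would, in place of code of your own. Each camera call takes 0.05 s, during which the arm holds its last target. There are 200 camera calls.

## Task

Slide the row of stamping blocks along the bed and through the height gauge by pushing from behind, so that every block that fits ends on the outfeed, fully clear of the jaws. Any block that stops dead against the jaws is too tall: do not force it, but lift it out and set it down flat in the wooden tray, then push on with the rest. Blocks that fit are slid through, never lifted over the gauge; leave the other things on the bench where they are.

Things in the scene. Friction and masses are not known exactly. Their poses are not given: they have to be found in the camera images.
- gauge: steel through-gauge for block height, fixed on a granite slab (slab top 30 mm above the table), at any place and slight yaw. Origin: on the slab, under the middle of the jaws; y is the direction of travel, from the infeed (y < 0, bed ends at -275 mm) to the outfeed (y > 0, ends at +200 mm, open end); x is across, z up. The bed is 112 mm wide, its top at z = 10 mm
- bed (a point): the point on top of the gauge's bed under the middle of the jaws (10 mm above the gauge's origin, same axes). Along the whole bed run two low fences, 6 mm high above the bed, 12 mm wide, inner faces at x = -34.5 and +34.5 mm; blocks slide between them with 3 mm of side play. To push the whole row takes about 3 to 9 N of friction
- jaws: the gauge's two rigid jaws, fixed; origin and axes of the gauge. They span y = -20 to +20 mm. On each side a post (x 34.5 to 54 mm) carries a plate that overhangs the bed inwards to x = 24 mm: underside 25.2 mm, top 37.2 mm (screws 42 mm) above the bed. Between the plates a slot 48 mm wide stays open along the middle, so that closed fingers can follow a block through
- stop (a point): on the bed, where the centre of a too-tall block stands when its front face is stopped by the jaws: gauge y = -46 mm. A 23.5 mm block slides under the jaws; a 27 mm one stops dead here, and the row behind it. The low fences leave its sides free from 6 mm above the bed for gripping across (x)
- tray: shallow wooden tray, fixed on the slab beyond the gauge, for the blocks set aside: outside 146 mm (x) by 226 mm (y), 20 mm high, walls and floor 7 mm thick; room for two blocks side by side along y with the fingers beside them in x. Origin: centre of its underside, on the slab
- block_a: one of four stamping blocks that look alike: 7 mm engraved brass plate on a beech base, 66 mm (x, across the gauge) by 52 mm (y, along it), 0.2-0.31 kg, 23.5 mm high, or 27 mm if mounted too high (which, and how many, is not told). Origin: centre of the underside, z up. Starts loose in the row on the infeed, in any order, gaps of a few mm
- block_b: one of four stamping blocks that look alike: 7 mm engraved brass plate on a beech base, 66 mm (x, across the gauge) by 52 mm (y, along it), 0.2-0.31 kg, 23.5 mm high, or 27 mm if mounted too high (which, and how many, is not told). Origin: centre of the underside, z up. Starts loose in the row on the infeed, in any order, gaps of a few mm
- block_c: one of four stamping blocks that look alike: 7 mm engraved brass plate on a beech base, 66 mm (x, across the gauge) by 52 mm (y, along it), 0.2-0.31 kg, 23.5 mm high, or 27 mm if mounted too high (which, and how many, is not told). Origin: centre of the underside, z up. Starts loose in the row on the infeed, in any order, gaps of a few mm
- block_d: one of four stamping blocks that look alike: 7 mm engraved brass plate on a beech base, 66 mm (x, across the gauge) by 52 mm (y, along it), 0.2-0.31 kg, 23.5 mm high, or 27 mm if mounted too high (which, and how many, is not told). Origin: centre of the underside, z up. Starts loose in the row on the infeed, in any order, gaps of a few mm
- stamp: hand stamping tool lying on its side, about 190 mm long along its x, turned beech handle 33 mm thick to -x and a brass type holder 18 x 52 x 30 mm at +x (its origin under the ferrule); belongs to the bench, leave it where it is. Origin: centre of its underside
- pliers: pliers with black and red grips lying along x, 185 mm long, 18 mm high (origin under the pivot); belongs to the bench, leave it where it is. Origin: centre of its underside
- hexkey: bent hex key, 95 by 32 mm, 5 mm thick, lying beside the infeed on the robot's side; belongs to the bench, leave it where it is. Origin: centre of its underside
- marker: short wooden marking stick with a brass tip, 140 mm long, 11 mm thick, lying beside the gauge on the robot's side; belongs to the bench, leave it where it is. Origin: centre of its underside
- sort_a: blank brass type piece, 18 x 18 mm, 23 mm tall, standing beside the outfeed on the far side; belongs to the bench, leave it where it is. Origin: centre of its underside
- sort_b: blank brass type piece, 18 x 18 mm, 23 mm tall, standing beside the outfeed on the far side; belongs to the bench, leave it where it is. Origin: centre of its underside
- foil: upright roll of gold foil, 60 mm across, 60 mm high; belongs to the bench, leave it where it is. Origin: centre of its underside

How it is judged:
By the outcome, as a careful person would: the job done as asked, in the order asked, and still so for the second after the job is handed in, with the robot touching nothing.
It also fails if it takes over 72 s, if anything falls off the work surface, if the arm or the gripper's body presses on something with over 40 N, if the wrist force passes 120 N, or if a joint passes its speed limit or range.

## Working session

There is one attempt and no reset: what is moved stays moved. The work goes in short steps, Python scripts to look and compute and a shell command to move; the robot and the scene stay as the last step left them, time stands still between calls to the robot, and variables do not carry over. Pictures are saved under pics/ and viewed, at most 10 in all, crops included, and the job is handed in when it is done.

```bash
ls; mkdir -p pics
python3 - <<'E'
from station import manip
import cv2
s=manip.read_state();print(s)
for n in("scene","top"):
    im=manip.grab_frame(n);cv2.imwrite(f"pics/{n}0.png",im[...,::-1])
    print(n,manip.camera_info(n))
print(manip.camera_info("wrist"))
E
```

```text
nudge.py
pics
station.py
{'time': 0.0, 'qpos': array([1.07738166e+00, 2.59179563e-01, 2.07521709e-02, 1.33371353e+00,
       3.99308528e-05, 1.41822317e+00]), 'qd': array([-0.00045697, -0.00028901,  0.00199339, -0.00011736, -0.00024494,
        0.00050676]), 'joint_torque': array([-8.07382130e-04, -5.55638266e+01,  3.44534361e+01,  1.38101677e-02,
       -1.89603629e-04, -6.12392782e-06]), 'ee_pos': array([0.1836947 , 0.51810986, 0.23066926]), 'tool_rot': array([ 1.69596998e-01,  9.85513270e-01, -6.31195880e-04, -2.32325138e-04]), 'force': array([0.89734841, 0.23202042, 0.30662012]), 'wrist_torque': array([-0.03644172, -0.00332437, -0.02501387]), 'gripper_force': 0.0, 'opening': 0.08534219336751796}
scene {'mtx': array([[444.24567208,   0.        , 323.02181009],
       [  0.        , 444.24567208, 236.53366961],
       [  0.        ,   0.        ,   1.        ]]), 'rvec': array([ 0.82346337,  2.76804375, -0.79601634]), 'tvec': array([ 0.42791288, -0.23050622,  1.08801896])}
top {'mtx': array([[504.12654394,   0.        , 328.1945475 ],
       [  0.        , 504.12654394, 244.37844699],
       [  0.        ,   0.        ,   1.        ]]), 'rvec': array([ 2.14207234, -2.15106022,  0.14634983]), 'tvec': array([0.01062601, 0.51268194, 0.97457018])}
{'mtx': array([[373.75986804,   0.        , 320.38728679],
       [  0.        , 373.75986804, 233.79834646],
       [  0.        ,   0.        ,   1.        ]]), 'rvec': array([-2.36894305, -1.6732421 , -0.23685963]), 'tvec': array([-0.54934243, -0.03651599,  0.37937008])}
```
View pics/top0.png

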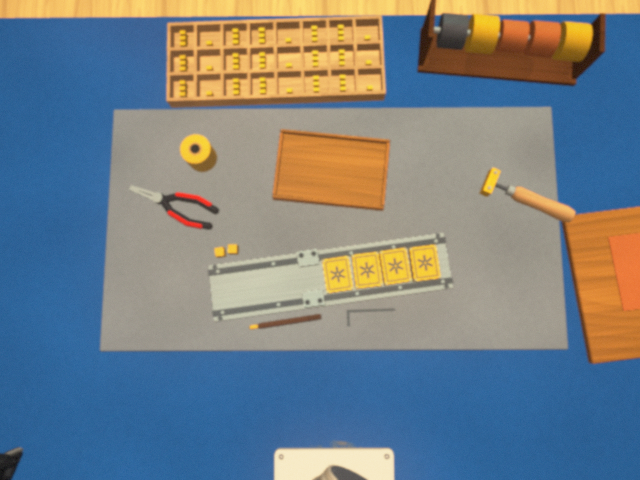

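View pics/scene0.png

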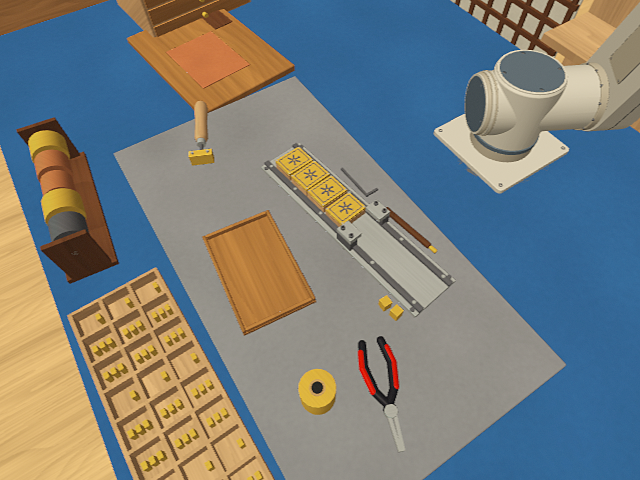

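The top view shows the gauge running from its infeed at about (448,262) to its outfeed at (212,293), so travel is roughly +y. The four blocks are at about (338,274), (367,270), (396,266) and (425,263), the jaws at about (310,277) and the tray at (332,170). The scene view agrees: the front block is at (345,207) and the tray at about (259,272).

Create h.py:
```python
import numpy as np,cv2
from station import manip
from scipy.spatial.transform import Rotation as R
def cam(n):
    c=manip.camera_info(n);Rm=cv2.Rodrigues(c["rvec"])[0];return c["mtx"],Rm,np.ravel(c["tvec"])
def ray(c,uv,z):
    K,Rm,t=c;o=-Rm.T@t;d=Rm.T@np.linalg.inv(K)@[uv[0],uv[1],1];return o+d*(z-o[2])/d[2]
def tri(c1,p1,c2,p2):
    P=[c[0]@np.c_[c[1],c[2]] for c in(c1,c2)]
    X=cv2.triangulatePoints(P[0],P[1],np.float64(p1).reshape(2,1),np.float64(p2).reshape(2,1)).ravel();return X[:3]/X[3]
def proj(c,X):
    K,Rm,t=c;p=K@(Rm@np.asarray(X)+t);return p[:2]/p[2]
```

Run:
```python
from h import *
T,S=cam("top"),cam("scene")
def blobs(f,lo,hi,amin,amax,roi):
    im=cv2.imread(f);h=cv2.cvtColor(im,cv2.COLOR_BGR2HSV);m=cv2.inRange(h,lo,hi)
    k=np.zeros_like(m);x0,y0,x1,y1=roi;k[y0:y1,x0:x1]=m[y0:y1,x0:x1]
    out=[]
    for c in cv2.findContours(k,cv2.RETR_EXTERNAL,cv2.CHAIN_APPROX_NONE)[0]:
        a=cv2.contourArea(c)
        if amin<a<amax: out.append((cv2.minAreaRect(c),a,c))
    return out
bt=blobs("pics/top0.png",(20,120,120),(32,255,255),300,1500,(310,230,460,310))
bs=blobs("pics/scene0.png",(20,90,100),(32,255,255),200,1500,(260,130,370,230))
for n,b in(("top",bt),("scene",bs)):
    for r in b: print(n,np.round(r[0][0],1),np.round(r[0][1],1),round(r[0][2],1),r[1])
bt.sort(key=lambda b:b[0][0][0]);bs.sort(key=lambda b:-b[0][0][0])
if len(bt)==len(bs):
    for a,b in zip(bt,bs): print(np.round(tri(T,a[0][0],S,b[0][0])*1e3,1),np.round(ray(T,a[0][0],.065)*1e3,1))
# tray
for n,f,roi in(("t","pics/top0.png",(260,115,400,225)),("s","pics/scene0.png",(195,200,325,345))):
    for r,a,c in blobs(f,(5,90,40),(22,255,255),1500,20000,roi):
        q=cv2.approxPolyDP(cv2.convexHull(c),8,True).reshape(-1,2)
        print(n,np.round(r[0],1),r[1:],a,q.tolist())
```

```text
top [337.1 273.9] [35.1 26.5] 81.0 844.0
scene [344.9 207.8] [23.2 34. ] 53.1 648.0
[450.9  -8.4  62.5] [451.   -8.7  65. ]
t [330.9 169.1] ((112.94867706298828, 71.73451232910156), 5.599339485168457) 7832.5 [[280, 130], [388, 139], [383, 208], [274, 199]]
s [259.2 269.9] ((107.4086685180664, 80.22823333740234), 66.80140686035156) 7915.5 [[268, 210], [315, 301], [243, 334], [202, 236]]
```

Run:
```python
import cv2
a=cv2.imread("pics/top0.png")[225:330,200:460];b=cv2.imread("pics/scene0.png")[135:320,255:460]
a=cv2.resize(a,None,fx=3,fy=3,interpolation=cv2.INTER_CUBIC)
cv2.imwrite("pics/ta.png",a)
```

```text
(no output)
```

View pics/ta.png

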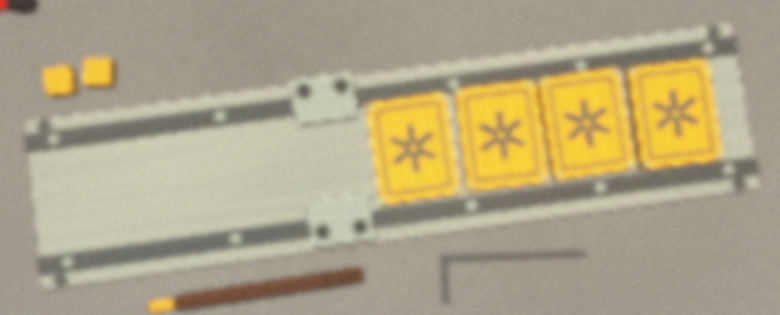

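The crop shows the bed outline with corners at about (25,130), (40,285), (757,185) and (733,27) in crop pixels (full = 200+u/3, 225+v/3). The jaw plates are at (325,100) and (341,220), and the rear block's back edge is near u=718, about 10 mm from the bed end.

```bash
cat > vis.py <<'E'
from h import *
def yel(n,im,roi,er):
    h=cv2.cvtColor(im,cv2.COLOR_BGR2HSV);m=cv2.inRange(h,(18,110,110),(34,255,255))
    k=np.zeros_like(m);x0,y0,x1,y1=roi;k[y0:y1,x0:x1]=m[y0:y1,x0:x1]
    k=cv2.morphologyEx(k,cv2.MORPH_CLOSE,np.ones((1,1)))
    cs=cv2.findContours(k,cv2.RETR_EXTERNAL,cv2.CHAIN_APPROX_NONE)[0]
    f=np.zeros_like(k);cv2.drawContours(f,cs,-1,255,-1)
    f=cv2.resize(f,None,fx=4,fy=4,interpolation=cv2.INTER_LINEAR);f=(f>127).astype(np.uint8)
    e=cv2.erode(f,cv2.getStructuringElement(cv2.MORPH_ELLIPSE,(er,er)))
    _,_,st,c=cv2.connectedComponentsWithStats(e)
    return [((c[i]-1.5)/4,st[i,4]/16) for i in range(1,len(c)) if st[i,4]>600]
E
python3 - <<'E'
from vis import *
T,S=cam("top"),cam("scene")
bt=yel("t",cv2.imread("pics/top0.png"),(310,230,460,310),25)
bs=yel("s",cv2.imread("pics/scene0.png"),(260,130,370,230),25)
bt.sort(key=lambda b:b[0][0]);bs.sort(key=lambda b:-b[0][0])
print(bt,bs)
P=[]
if len(bt)==len(bs):
    for a,b in zip(bt,bs): 
        P.append(ray(T,a[0],.065));print(np.round(tri(T,a[0],S,b[0])*1e3,1),np.round(P[-1]*1e3,1))
    P=np.array(P);d=P[0]-P[-1];print("yaw of travel",np.degrees(np.arctan2(d[1],d[0])))
q=lambda u,v:(200+u/3,225+v/3)
of=[ray(T,q(*p),.046) for p in((25,130),(40,285))];inf=[ray(T,q(*p),.046) for p in((733,27),(757,185))]
o,i=np.mean(of,0),np.mean(inf,0);d=(o-i)[:2];L=np.linalg.norm(d);print("len",L,"yaw",np.degrees(np.arctan2(*d[::-1])),"end",o,i,"origin",i[:2]+d/L*.275, o[:2]-d/L*.2)
j=[ray(T,q(*p),.077) for p in((325,100),(341,220))];print("jaw mid",np.mean(j,0),j)
t=[[280,130],[388,139],[383,208],[274,199]];s=[[243,334],[202,236],[268,210],[315,301]]
C=np.array([tri(T,a,S,b) for a,b in zip(t,s)]);print("tray",np.round(C*1e3,1),C.mean(0), [np.linalg.norm(C[k]-C[k-1]) for k in range(4)])
E
```

```text
[(array([337.23557392, 273.94936577]), np.float64(601.125)), (array([395.01385977, 266.20186804]), np.float64(2205.6875))] [(array([344.72157777, 208.07173963]), np.float64(405.4375)), (array([310.68956607, 176.46000559]), np.float64(1342.375))]
[450.9  -8.7  61.3] [450.9  -8.9  65. ]
[ 464.9 -120.5   59.3] [ 465.4 -120.7   65. ]
yaw of travel 97.40499494017509
len 0.4718418007656072 yaw 97.87490674063089 end [0.41418215 0.23885622 0.046     ] [ 0.47882954 -0.2285359   0.046     ] origin [0.44115158 0.04387073] [0.44158429 0.04074231]
jaw mid [0.44197134 0.04134882 0.077     ] [array([0.4801099 , 0.04646456, 0.077     ]), array([0.40383278, 0.03623308, 0.077     ])]
tray [[ 750.5  107.3   40.4]
 [ 725.2 -113.5   54. ]
 [ 582.9 -100.7   49. ]
 [ 606.9  119.6   30.3]] [0.66636437 0.00316865 0.04342452] [np.float64(0.14455524905434156), np.float64(0.22264686420758176), np.float64(0.1429502120132263), np.float64(0.22233692880342504)]
```

```bash
cat >> h.py <<'E'
G=dict(o=np.array([.442,.042]),yaw=np.radians(7.6))
TR=dict(o=np.array([.666,.003]),yaw=np.radians(-6.5))
def delta(F,x,y,z):
    "tool-axis shift+turn to put the TCP at frame F (x,y), world z, tool y along F's x, pointing down"
    s=manip.read_state();Rt=R.from_quat(s["tool_rot"])
    c,n=np.cos(F["yaw"]),np.sin(F["yaw"]);w=np.r_[F["o"]+[c*x-n*y,n*x+c*y],z]
    yt=np.array([c,n,0]);zt=np.array([0,0,-1.]);
    if yt@Rt.as_matrix()[:,1]<0: yt=-yt
    W=R.from_matrix(np.c_[np.cross(yt,zt),yt,zt])
    print("t %.1f"%s["time"],"to",np.round(w,4),"rows:",np.round(Rt.inv().apply(w-s["ee_pos"]),4),np.round((Rt.inv()*W).as_rotvec(),4))
def ing(F,p):
    c,n=np.cos(F["yaw"]),np.sin(F["yaw"]);d=np.asarray(p)[:2]-F["o"];return np.array([c*d[0]+n*d[1],-n*d[0]+c*d[1]])
E
python3 -c "
from h import *
delta(G,0,-.268,.2)
c=cam('wrist');print(-c[1].T@c[2],c[1][2])"
```

```text
t 0.1 to [ 0.4774 -0.2236  0.2   ] rows: [-0.5248 -0.6009  0.0313] [-1.2000e-03  5.0000e-04  1.0974e+00]
[0.11710636 0.54185296 0.37378289] [ 0.26277431 -0.09454812 -0.96021368]
```

```bash
python3 nudge.py '-.032 -.037 0 0 0 0; -.064 -.074 0 0 0 0; -.096 -.111 0 0 0 0; -.128 -.148 0 0 0 0; -.16 -.185 0 0 0 0' 0
python3 nudge.py '-.032 -.037 0 0 0 0; -.064 -.074 0 0 0 0; -.096 -.111 0 0 0 0; -.128 -.148 0 0 0 0; -.16 -.185 0 0 0 0'
python3 nudge.py '-.032 -.037 .006 0 0 .15; -.064 -.074 .012 0 0 .3; -.096 -.111 .018 0 0 .45; -.128 -.148 .024 0 0 .6; -.16 -.185 .03 0 0 .75'
python3 nudge.py '0 0 0 0 0 .15;0 0 0 0 0 .3; 0 0 0 0 0 .347;0 0 0 0 0 .347'
python3 -c "
from h import *
delta(G,0,-.268,.2)"
```

```text
time: 0.6
ee_pos: [0.2728, 0.2888, 0.2311]
tool_rot: [0.169, 0.986, -0.0, -0.0]
force: [1.8, 0.2, 0.4]
opening: 0.0125
gripper_force: 0.0
time: 1.1
ee_pos: [0.3618, 0.0607, 0.2314]
tool_rot: [0.17, 0.986, 0.0, 0.0]
force: [1.2, 1.6, 0.8]
opening: 0.0001
gripper_force: 0.0
time: 1.6
ee_pos: [0.4508, -0.1673, 0.2008]
tool_rot: [0.522, 0.853, 0.0, -0.0]
force: [1.0, 0.2, 0.3]
opening: -0.0001
gripper_force: 0.0
time: 2.0
ee_pos: [0.4506, -0.1653, 0.2009]
tool_rot: [0.659, 0.752, -0.0, -0.0]
force: [0.3, 0.2, -0.1]
opening: -0.0003
gripper_force: 0.0
t 2.0 to [ 0.4774 -0.2236  0.2   ] rows: [-0.0614  0.019   0.0009] [-0.0007 -0.0005 -0.0005]
```

```bash
python3 nudge.py '-.03 .01 0 0 0 0; -.061 .019 0 0 0 0;-.061 .019 0 0 0 0; -.061 .019 0 0 0 0'
python3 - <<'E'
from h import *
im=manip.grab_frame("wrist");cv2.imwrite("pics/w1.png",im[...,::-1])
np.savez("w1.npz",**dict(zip("KRt",cam("wrist"))))
E
```

```text
time: 2.4
ee_pos: [0.4774, -0.2231, 0.2007]
tool_rot: [0.658, 0.753, -0.0, -0.001]
force: [0.3, 0.9, 0.6]
opening: -0.0002
gripper_force: 0.0
```

View pics/w1.png

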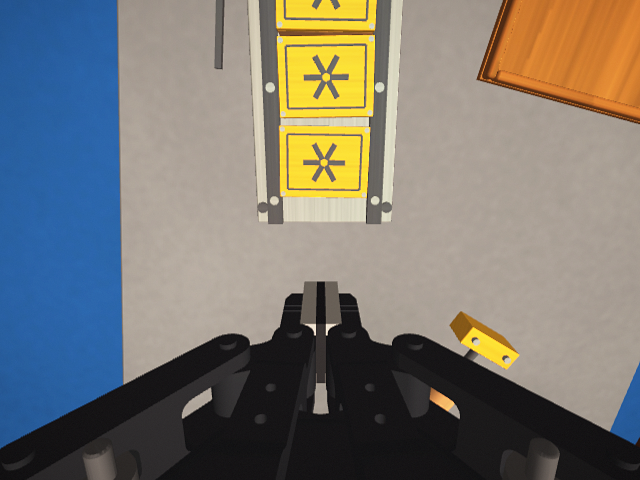

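The wrist view looks along travel. The rear block's plate spans u 279 to 371 and v 126 to 198, the bed end is at v≈222 with the fences at u 268 to 283 and 367 to 382, and a tray corner shows at (479,80).

Run:
```python
from h import *
w=np.load("w1.npz");c=(w["K"],w["R"],w["t"]);T,S=cam("top"),cam("scene")
for n,p,z in(("rearL",(279,198),.065),("rearR",(368,198),.065),("frontL",(281,126),.065),("frontR",(371,126),.065),("bedendL",(283,222),.04),("bedendR",(367,222),.04),("fenceL",(268,223),.046),("fenceR",(382,223),.046),("fenceTopL in",(276,0),.046),("fenceTopR in",(377,0),.046),("star",(324,162),.065)):
    X=ray(c,p,z);print(n,np.round(X*1e3,1),np.round(ing(G,X)*1e3,1))
# block height from top+wrist, star centres of rear block
print("star top/wrist",tri(c,(324,162),T,(200+676/3,225+113/3)), tri(c,(326,77),T,(200+588/3,225+124/3)))
print("tray corner",tri(c,(479,80),T,(388-4,208)),ray(c,(479,80),.05))
```

```text
rearL [ 443.9 -209.    65. ] [ -31.4 -249.1]
rearR [ 510.6 -200.1   65. ] [  36. -249.]
frontL [ 439.9 -156.8   65. ] [ -28.4 -196.7]
frontR [ 503.9 -148.2   65. ] [  36.2 -196.7]
bedendL [ 447.1 -234.    40. ] [ -31.4 -274.2]
bedendR [ 517.  -224.6   40. ] [  39.1 -274.1]
fenceL [ 435.4 -234.9   46. ] [ -43.2 -273.6]
fenceR [ 528.4 -222.3   46. ] [  50.7 -273.4]
fenceTopL in [425.7 -72.9  46. ] [ -31.4 -111.7]
fenceTopR in [496.  -63.4  46. ] [  39.6 -111.7]
star [ 474.  -177.9   65. ] [   2.6 -222.2]
star top/wrist [ 0.47271368 -0.17891924  0.06501738] [ 0.4656202  -0.12146601  0.0706604 ]
tray corner [ 0.5856847  -0.10424892  0.03585269] [ 0.5785815  -0.10554146  0.05      ]
```

```bash
sed -i 's/\[.442,.042\]/[.445,.0424]/' h.py; python3 -c "
from h import *
delta(G,0,-.273,.049)"
```

```text
t 2.5 to [ 0.4811 -0.2282  0.049 ] rows: [-0.0062  0.0032  0.1519] [-0.0008 -0.0009  0.0012]
```

```bash
python3 nudge.py '-.006 .003 .04 0 0 0; -.006 .003 .08 0 0 0;-.006 .003 .12 0 0 0; -.006 .003 .14 0 0 0; -.006 .003 .152 0 0 0'
python3 nudge.py '.004 0 0 0 0 0;.008 0 0 0 0 0;.012 0 0 0 0 0;.014 0 0 0 0 0;.016 0 0 0 0 0'
python3 nudge.py '.002 0 0 0 0 0;.005 0 0 0 0 0;.008 0 0 0 0 0;.010 0 0 0 0 0;.012 0 0 0 0 0'
python3 nudge.py '.001 0 0 0 0 0;.002 0 0 0 0 0;.004 0 0 0 0 0;.005 0 0 0 0 0;.006 0 0 0 0 0'
```

```text
time: 2.95
ee_pos: [0.4803, -0.2271, 0.0478]
tool_rot: [0.658, 0.753, -0.0, -0.001]
force: [-0.1, -0.1, 0.5]
opening: -0.0001
gripper_force: 0.0
time: 3.45
ee_pos: [0.4801, -0.2133, 0.0504]
tool_rot: [0.659, 0.753, -0.0, 0.001]
force: [1.1, -2.4, 3.1]
opening: 0.0001
gripper_force: 1.4
time: 3.95
ee_pos: [0.4782, -0.2018, 0.0498]
tool_rot: [0.659, 0.752, -0.0, 0.001]
force: [1.0, -5.6, 3.2]
opening: -0.0
gripper_force: 3.3
time: 4.45
ee_pos: [0.4775, -0.1961, 0.0498]
tool_rot: [0.659, 0.752, -0.001, 0.001]
force: [0.4, -7.2, 3.7]
opening: -0.0002
gripper_force: 3.8
```

```bash
for i in 1; do python3 nudge.py '.001 0 0 0 0 0;.002 0 0 0 0 0;.003 0 0 0 0 0;.004 0 0 0 0 0' | grep -E "ee_pos|force:"; done
python3 nudge.py '.001 0 0 0 0 0;.002 0 0 0 0 0;.003 0 0 0 0 0;.004 0 0 0 0 0' | grep -E "ee_pos|force:"
```

```text
ee_pos: [0.477, -0.1922, 0.0498]
force: [-0.1, -7.0, 3.9]
gripper_force: 3.8
ee_pos: [0.4764, -0.1882, 0.0498]
force: [1.3, -8.6, 3.5]
gripper_force: 3.8
```

```bash
n(){ grep -E "ee_pos|^force:"; }
python3 nudge.py '.002 0 0 0 0 0;.004 0 0 0 0 0;.006 0 0 0 0 0;.008 0 0 0 0 0;.01 0 0 0 0 0' | n
```

```text
ee_pos: [0.4751, -0.1782, 0.0497]
force: [1.3, -8.4, 4.7]
```

```bash
n(){ grep -E "ee_pos|^force:"; }
python3 nudge.py '.005 0 0 0 0 0;.01 0 0 0 0 0;.015 0 0 0 0 0;.02 0 0 0 0 0;.026 0 0 0 0 0' | n
python3 nudge.py '.001 0 0 0 0 0;.002 0 0 0 0 0;.003 0 0 0 0 0;.005 0 0 0 0 0;.006 0 0 0 0 0' | n
python3 nudge.py '.001 0 0 0 0 0;.002 0 0 0 0 0;.003 0 0 0 0 0;.004 0 0 0 0 0' | n
```

```text
ee_pos: [0.4717, -0.1524, 0.0498]
force: [0.6, -8.2, 3.0]
ee_pos: [0.4709, -0.1464, 0.0498]
force: [1.1, -7.3, 3.0]
ee_pos: [0.4703, -0.1426, 0.0498]
force: [1.6, -7.7, 3.9]
```

```bash
n(){ grep -E "ee_pos|^force:"; }
python3 nudge.py '.001 0 0 0 0 0;.002 0 0 0 0 0;.003 0 0 0 0 0;.004 0 0 0 0 0' | n
python3 nudge.py '.001 0 0 0 0 0;.002 0 0 0 0 0;.003 0 0 0 0 0;.004 0 0 0 0 0' | n
```

```text
ee_pos: [0.4705, -0.1416, 0.05]
force: [1.3, -26.0, -1.4]
ee_pos: [0.4711, -0.1411, 0.0507]
force: [1.2, -42.9, -2.9]
```

The second block stops dead, so I'm backing off.

```bash
python3 nudge.py '-.012 0 0 0 0 0;-.02 0 0 0 0 0;-.02 0 -.04 0 0 0;-.02 0 -.08 0 0 0;-.02 0 -.12 0 0 0' .085 | grep -E "ee_pos|^force:"
python3 - <<'E'
from h import *
delta(G,0,-.046-.06,.17)
E
```

```text
ee_pos: [0.4705, -0.1525, 0.1701]
force: [0.3, 1.0, -0.1]
t 8.4 to [ 0.459  -0.0627  0.17  ] rows: [0.0906 0.0005 0.0003] [-0.0016 -0.0024  0.0005]
```

```bash
cat > shot.py <<'E'
from h import *
import sys
n=sys.argv[1];c=cam("wrist");im=manip.grab_frame("wrist");cv2.imwrite(f"pics/{n}.png",im[...,::-1]);np.savez(n+".npz",**dict(zip("KRt",c)))
E
python3 nudge.py '0 0 0 0 0 0' >/dev/null; python3 shot.py w2
python3 nudge.py '.04 0 0 0 0 0;.08 0 0 0 0 0;.09 0 0 0 0 0;.09 0 0 0 0 0;.09 0 0 0 0 0' | grep ee_pos; python3 shot.py w3
python3 - <<'E'
import cv2,numpy as np
a=cv2.imread("pics/w2.png");b=cv2.imread("pics/w3.png")
cv2.imwrite("pics/w23.png",np.hstack([a[:400,140:540],b[:400,140:540]]))
E
```

```text
ee_pos: [0.4593, -0.0643, 0.1686]
```

View pics/w23.png

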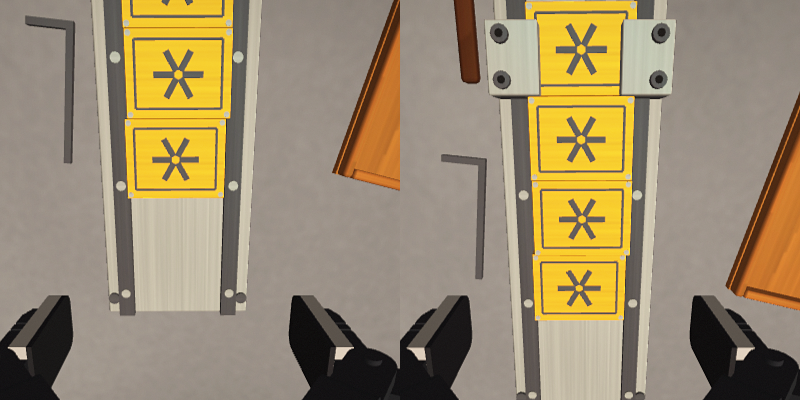

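Left (w2): the third and fourth blocks' stars are at crop (179,75) and (175,159). Right (w3): the stopped block's star is at crop (181,140), its front edge tight against the jaws at v≈97. The jaw plates are above it, with the block that fits beneath. The near tray corner is at crop (333,172) in w2 and (327,288) in w3.

Run:
```python
from h import *
def L(n): w=np.load(n+".npz");return (w["K"],w["R"],w["t"])
a,b=L("w2"),L("w3");T=cam("top")
print("b3",tri(a,(319,75),b,(322,219)),"b4",tri(a,(315,159),b,(319,288)))
print("traycorner",tri(a,(473,172),b,(467,288)),ray(b,(467,288),.05),ray(a,(473,172),.05))
for p,z in(((321,140),.067),((321,140),.0635),((322,219),.065),((229+40,97),.067),((374,96),.067)):
    X=ray(b,p,z);print(p,z,np.round(X,4),np.round(ing(G,X),4))
for n,p in(("jaw corner L",(487+140-400,95)),("jaw R",(673-260,95)),("slot L",(540-260,94)),("slot R",(622-260,94))):
    X=ray(b,p,.077);print(n,np.round(ing(G,X),4))
for p in((280,130),(388,139),(383,208),(274,199)): print("tray top ray",ray(T,p,.05))
im=manip.grab_frame("top");cv2.imwrite("pics/top1.png",im[...,::-1])
```

```text
b3 [ 0.45935275 -0.05432725  0.06627268] b4 [ 0.46381507 -0.10563017  0.06469565]
traycorner [ 0.58163634 -0.10190851  0.03810199] [ 0.5763171 -0.0971955  0.05     ] [ 0.57617193 -0.10112591  0.05      ]
(321, 140) 0.067 [ 0.4516 -0.003   0.067 ] [ 0.0005 -0.0459]
(321, 140) 0.0635 [ 0.4516 -0.0032  0.0635] [ 0.0005 -0.046 ]
(322, 219) 0.065 [ 0.4592 -0.0547  0.065 ] [ 0.0012 -0.0981]
(269, 97) 0.067 [0.4164 0.0182 0.067 ] [-0.0316 -0.0202]
(374, 96) 0.067 [0.4804 0.0273 0.067 ] [ 0.0331 -0.0196]
jaw corner L [-0.055  -0.0198]
jaw R [ 0.0547 -0.0197]
slot L [-0.0237 -0.0192]
slot R [ 0.0246 -0.0192]
tray top ray [0.74724022 0.10599043 0.05      ]
tray top ray [ 0.72688353 -0.11417563  0.05      ]
tray top ray [ 0.58360374 -0.10126691  0.05      ]
tray top ray [0.60306046 0.11664209 0.05      ]
```

```bash
sed -i 's/\[.666,.003\]/[.665,.002]/; s/-6.5)/-5.2)/' h.py; python3 -c "
from h import *
delta(G,.0005,-.046,.044)"
```

```text
t 9.2 to [ 0.4516 -0.0031  0.044 ] rows: [0.0622 0.0004 0.1248] [-0.0007 -0.0003 -0.0003]
```

```bash
python3 nudge.py '.04 0 0 0 0 0; .062 0 .03 0 0 0;.062 0 .07 0 0 0;.062 0 .1 0 0 0;.062 0 .12 0 0 0' .085 | grep -E "ee_pos|^force:"
python3 nudge.py '0 0 .003 0 0 0; 0 0 .004 0 0 0;0 0 .004 0 0 0'; python3 nudge.py '0 0 0 0 0 0;0 0 0 0 0 0;0 0 0 0 0 0;0 0 0 0 0 0;0 0 0 0 0 0' 0.055 45
```

```text
ee_pos: [0.4504, -0.0032, 0.0471]
force: [-0.4, -0.4, 1.0]
time: 10.0
ee_pos: [0.452, -0.0032, 0.0461]
tool_rot: [0.659, 0.752, 0.0, 0.001]
force: [1.5, -1.3, 0.6]
opening: 0.0851
gripper_force: 0.0
time: 10.5
ee_pos: [0.4518, -0.0029, 0.0465]
tool_rot: [0.659, 0.753, 0.0, 0.001]
force: [-1.0, -1.2, 6.3]
opening: 0.065
gripper_force: 49.1
```

```bash
python3 nudge.py '0 0 -.005 0 0 0;0 0 -.012 0 0 0;0 0 -.025 0 0 0;0 0 -.04 0 0 0;0 0 -.06 0 0 0'
python3 nudge.py '0 0 -.04 0 0 0;0 0 -.06 0 0 0; 0 0 -.06 0 0 0' | grep -E "ee_pos|force|opening"
python3 - <<'E'
from h import *
delta(TR,0,-.05,.165)
im=manip.grab_frame("scene");cv2.imwrite("pics/s2.png",cv2.resize(im[100:350,180:480,::-1],None,fx=2,fy=2))
E
```

```text
time: 11.0
ee_pos: [0.4507, -0.0024, 0.106]
tool_rot: [0.659, 0.753, -0.0, -0.001]
force: [0.2, 0.0, -2.0]
opening: 0.0652
gripper_force: 52.5
ee_pos: [0.4525, -0.0026, 0.1685]
force: [0.2, -0.7, -2.6]
opening: 0.0652
gripper_force: 52.6
t 11.3 to [ 0.6605 -0.0478  0.165 ] rows: [-0.0724  0.2001  0.0046] [0.0054 0.0006 0.224 ]
```

View pics/s2.png

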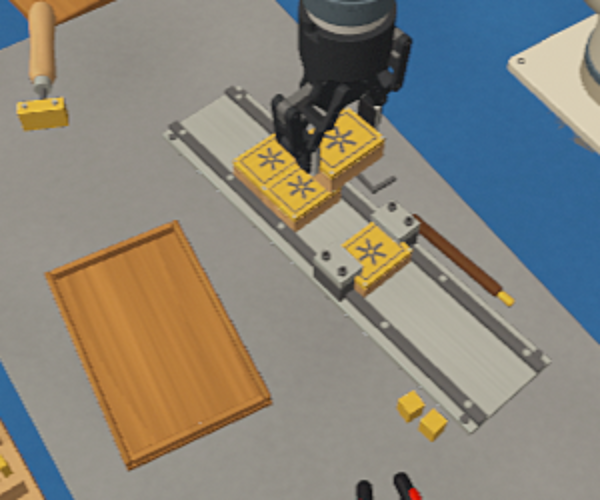

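The block is held at crop (340,140). Two blocks remain on the infeed at about (270,160) and (300,188), and the one that fits is under the jaws at (370,255).

```bash
python3 nudge.py '-.015 .04 0 0 0 .05;-.03 .08 0 0 0 .1;-.045 .12 0 0 0 .15;-.06 .16 0 0 0 .2;-.072 .2 0 0 0 .224' | grep -E "ee_pos|force|opening"
python3 nudge.py '0 0 0 0 0 0;0 0 0 0 0 0'>/dev/null;python3 -c "
from h import *
delta(TR,0,-.05,.0465)"
```

```text
ee_pos: [0.6599, -0.0478, 0.1634]
force: [1.0, 0.2, -1.9]
opening: 0.0649
gripper_force: 52.5
t 12.1 to [ 0.6605 -0.0478  0.0465] rows: [-0.0003  0.0023  0.1159] [-0.0043 -0.0007 -0.0001]
```

```bash
f(){ grep -E "ee_pos|force:|opening"; }
python3 nudge.py '0 .002 .04 0 0 0;0 .002 .08 0 0 0;0 .002 .1 0 0 0;0 .002 .108 0 0 0;0 .002 .114 0 0 0' |f
python3 nudge.py '0 0 .001 0 0 0;0 0 .002 0 0 0;0 0 .002 0 0 0'|f
```

```text
ee_pos: [0.6602, -0.0474, 0.0512]
force: [0.0, -0.3, -1.7]
opening: 0.0646
gripper_force: 52.5
ee_pos: [0.6614, -0.0478, 0.0503]
force: [-0.4, -0.1, -2.3]
opening: 0.0648
gripper_force: 52.5
```

```bash
f(){ grep -E "ee_pos|^force:"; }
python3 nudge.py '0 0 .002 0 0 0;0 0 .004 0 0 0;0 0 .004 0 0 0'|f
python3 nudge.py '0 0 .001 0 0 0;0 0 .002 0 0 0;0 0 .002 0 0 0'|f
python3 nudge.py '0 0 .001 0 0 0;0 0 .0015 0 0 0;0 0 .0015 0 0 0'|f
```

```text
ee_pos: [0.6608, -0.0477, 0.0451]
force: [0.5, -0.2, -2.1]
ee_pos: [0.661, -0.0477, 0.0436]
force: [-2.1, 0.5, 1.6]
ee_pos: [0.661, -0.0477, 0.0436]
force: [-5.3, 1.2, 13.5]
```

Touchdown. Next I release and retreat to the push position behind the last two blocks.

```bash
f(){ grep -E "ee_pos|^force:|opening"; }
python3 nudge.py '0 0 -.001 0 0 0;0 0 -.001 0 0 0;0 0 -.001 0 0 0;0 0 -.001 0 0 0' .085|f
python3 nudge.py '0 0 -.01 0 0 0;0 0 -.05 0 0 0;0 0 -.1 0 0 0;0 0 -.12 0 0 0;0 0 -.12 0 0 0'|f
python3 - <<'E'
from h import *
im=manip.grab_frame("scene");cv2.imwrite("pics/s3.png",cv2.resize(im[100:350,180:480,::-1],None,fx=2,fy=2))
delta(G,0,-.155,.165)
E
```

```text
ee_pos: [0.6609, -0.0477, 0.0425]
force: [0.8, -0.1, -0.2]
opening: 0.0852
ee_pos: [0.6625, -0.0479, 0.1676]
force: [1.4, 0.1, 0.2]
opening: 0.0852
t 14.7 to [ 0.4655 -0.1112  0.165 ] rows: [-0.081  -0.1896 -0.0006] [ 0.0036  0.0008 -0.2236]
```

View pics/s3.png

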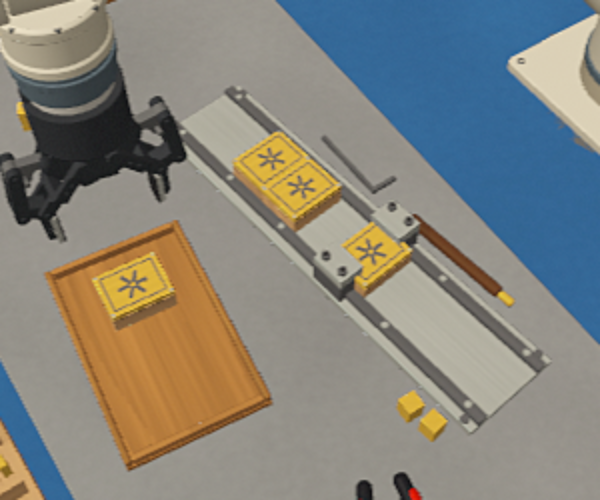

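The block lies flat in the tray at crop (135,287), and the gauge and the rest are undisturbed.

```bash
python3 -c "
from h import *
delta(G,0,-.2,.165)"
```

```text
t 14.7 to [ 0.4715 -0.1558  0.165 ] rows: [-0.1249 -0.1796 -0.0006] [ 0.0036  0.0008 -0.2236]
```

```bash
python3 nudge.py '-.025 -.036 0 0 0 -.05;-.05 -.072 0 0 0 -.1;-.075 -.108 0 0 0 -.15;-.1 -.144 0 0 0 -.2;-.125 -.18 0 0 0 -.224' 0 >/dev/null
python3 nudge.py '0 0 0 0 0 0;0 0 0 0 0 0' |grep -E "ee_pos|opening"; python3 -c "
from h import *
delta(G,0,-.2,.047)"
```

```text
ee_pos: [0.4695, -0.1561, 0.1624]
opening: -0.0001
t 15.4 to [ 0.4715 -0.1558  0.047 ] rows: [-0.      0.002   0.1154] [-0.0005 -0.0006 -0.0018]
```

```bash
f(){ grep -E "ee_pos|^force:"; }
python3 nudge.py '0 .002 .04 0 0 0;0 .002 .08 0 0 0;0 .002 .1 0 0 0;0 .002 .115 0 0 0;0 .002 .115 0 0 0' |f
python3 nudge.py '.005 0 0 0 0 0;.01 0 0 0 0 0;.015 0 0 0 0 0;.02 0 0 0 0 0;.026 0 0 0 0 0' | f
python3 nudge.py '.006 0 0 0 0 0;.012 0 0 0 0 0;.018 0 0 0 0 0;.024 0 0 0 0 0;.03 0 0 0 0 0' | f
python3 nudge.py '.001 0 0 0 0 0;.002 0 0 0 0 0;.003 0 0 0 0 0;.004 0 0 0 0 0' | f
```

```text
ee_pos: [0.4718, -0.1542, 0.0453]
force: [-0.1, -0.5, 0.1]
ee_pos: [0.4695, -0.13, 0.0486]
force: [1.4, -4.0, 2.9]
ee_pos: [0.4655, -0.1003, 0.0485]
force: [0.5, -5.8, 3.2]
ee_pos: [0.465, -0.0967, 0.0484]
force: [0.7, -5.4, 5.9]
```

```bash
f(){ grep -E "ee_pos|^force:"; }
python3 nudge.py '.001 0 0 0 0 0;.002 0 0 0 0 0;.003 0 0 0 0 0;.004 0 0 0 0 0' | f
python3 nudge.py '.001 0 0 0 0 0;.002 0 0 0 0 0;.003 0 0 0 0 0' | f
```

```text
ee_pos: [0.4645, -0.0928, 0.0484]
force: [1.5, -6.0, 4.6]
ee_pos: [0.4641, -0.0903, 0.0485]
force: [-0.0, -12.7, 3.4]
```

```bash
f(){ grep -E "ee_pos|^force:"; }
python3 nudge.py '.001 0 0 0 0 0;.002 0 0 0 0 0' | f
```

```text
ee_pos: [0.4642, -0.0901, 0.0485]
force: [0.9, -21.3, 1.0]
```

It stops dead at the jaws again, so the third block is tall too. I'm backing off to fetch it.

```bash
f(){ grep -E "ee_pos|^force:|opening"; }
python3 nudge.py '-.012 0 0 0 0 0;-.015 0 -.02 0 0 0;-.015 0 -.06 0 0 0;-.015 0 -.1 0 0 0;-.015 0 -.12 0 0 0' .085|f
python3 nudge.py '0 0 0 0 0 0;0 0 0 0 0 0' >/dev/null; python3 shot.py w4
python3 - <<'E'
from h import *
delta(G,.0005,-.046,.1)
c=cam("wrist");im=cv2.imread("pics/w4.png")
p=proj(c,[*(G["o"]+[.0,.0]+np.array([0.132*.046,-.991*.046])),.067]);print("expected star",p)
cv2.imwrite("pics/w4c.png",im[:320,120:520])
E
```

```text
ee_pos: [0.4656, -0.1019, 0.1706]
force: [0.6, -0.2, -1.2]
opening: 0.0722
t 18.9 to [ 0.4516 -0.0031  0.1   ] rows: [0.0992 0.0003 0.0669] [-0.0013 -0.0014  0.0005]
expected star [319.83088684  75.92318647]
```

View pics/w4c.png

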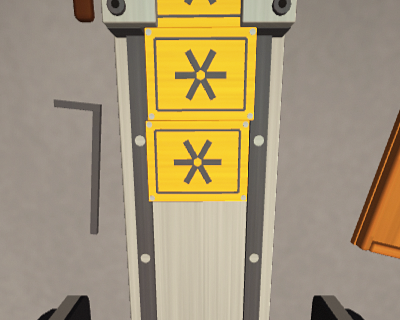

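The third block's star is at full-image (320,75), within a pixel of the predicted stop position. Its front touches the jaws, and block 4 is right behind it at (317,162).

```bash
f(){ grep -E "ee_pos|^force:|opening"; }
python3 nudge.py '.04 0 0 0 0 0;.08 0 0 0 0 0;.099 0 .02 0 0 0;.099 0 .06 0 0 0;.099 0 .085 0 0 0' |f
python3 nudge.py '0 0 .02 0 0 0;0 0 .034 0 0 0;0 0 .04 0 0 0;0 0 .04 0 0 0' |f
python3 -c "
from h import *
delta(G,.0005,-.046,.046)"
```

```text
ee_pos: [0.4501, -0.0026, 0.0798]
force: [-0.3, -0.2, -0.1]
opening: 0.0848
ee_pos: [0.4509, -0.0036, 0.0415]
force: [-0.1, 0.8, 0.6]
opening: 0.0851
t 19.9 to [ 0.4516 -0.0031  0.046 ] rows: [ 0.0004  0.0007 -0.0045] [-0.003  -0.0013  0.0003]
```

```bash
f(){ grep -E "ee_pos|force:|opening"; }
python3 nudge.py '0 0 -.004 0 0 0;0 0 -.005 0 0 0;0 0 -.005 0 0 0' |f
python3 nudge.py '0 0 0 0 0 0;0 0 0 0 0 0;0 0 0 0 0 0;0 0 0 0 0 0;0 0 0 0 0 0' 0.055 45|f
python3 nudge.py '0 0 -.005 0 0 0;0 0 -.012 0 0 0;0 0 -.025 0 0 0;0 0 -.04 0 0 0;0 0 -.06 0 0 0'|f
python3 nudge.py '0 0 -.04 0 0 0;0 0 -.06 0 0 0; 0 0 -.06 0 0 0;0 0 -.06 0 0 0' |f
python3 -c "
from h import *
delta(TR,0,.05,.165)"
```

```text
ee_pos: [0.4526, -0.004, 0.0487]
force: [0.9, -0.2, 0.3]
opening: 0.0851
gripper_force: 0.0
ee_pos: [0.4522, -0.0039, 0.0484]
force: [-2.4, -0.3, 7.7]
opening: 0.065
gripper_force: 48.9
ee_pos: [0.4515, -0.0037, 0.1083]
force: [0.2, -1.0, -2.8]
opening: 0.0647
gripper_force: 51.9
ee_pos: [0.4518, -0.0038, 0.1675]
force: [0.6, -0.3, -3.5]
opening: 0.0649
gripper_force: 52.0
t 21.6 to [0.6695 0.0518 0.165 ] rows: [0.0262 0.2232 0.0026] [ 2.000e-04 -1.000e-04  2.238e-01]
```

```bash
f(){ grep -E "ee_pos|^force:|opening"; }
python3 nudge.py '.005 .045 0 0 0 .05;.01 .09 0 0 0 .1;.015 .135 0 0 0 .15;.02 .18 0 0 0 .2;.026 .223 0 0 0 .224' |f
python3 nudge.py '0 0 0 0 0 0;0 0 0 0 0 0;0 0 0 0 0 0' |f
python3 -c "
from h import *
delta(TR,0,.05,.0465)"
```

```text
ee_pos: [0.6706, 0.052, 0.1653]
force: [-0.1, -0.8, -2.1]
opening: 0.065
ee_pos: [0.6684, 0.0514, 0.1664]
force: [-0.4, 0.3, -1.7]
opening: 0.0649
t 22.4 to [0.6695 0.0518 0.0465] rows: [0.0005 0.0014 0.1199] [-0.0028  0.0001 -0.0001]
```

```bash
f(){ grep -E "ee_pos|^force:"; }
python3 nudge.py '0 .001 .04 0 0 0;0 .001 .08 0 0 0;0 .001 .1 0 0 0;0 .001 .11 0 0 0;0 .001 .115 0 0 0' |f
python3 nudge.py '0 0 0 0 0 0;0 0 .001 0 0 0;0 0 .001 0 0 0'|f
python3 nudge.py '0 0 .001 0 0 0;0 0 .002 0 0 0;0 0 .002 0 0 0'|f
```

```text
ee_pos: [0.6699, 0.0511, 0.0528]
force: [0.5, 0.3, -2.5]
ee_pos: [0.6712, 0.0513, 0.053]
force: [0.1, -0.2, -3.0]
ee_pos: [0.6705, 0.0514, 0.0497]
force: [-0.3, 0.2, -3.1]
```

```bash
f(){ grep -E "ee_pos|^force:"; }
python3 nudge.py '0 0 .001 0 0 0;0 0 .002 0 0 0;0 0 .002 0 0 0'|f
python3 nudge.py '0 0 .001 0 0 0;0 0 .002 0 0 0;0 0 .002 0 0 0'|f
```

```text
ee_pos: [0.6705, 0.0514, 0.0475]
force: [-0.8, 0.1, -2.7]
ee_pos: [0.6706, 0.0513, 0.0456]
force: [-0.2, 0.3, -3.2]
```

```bash
f(){ grep -E "ee_pos|^force:|opening"; }
python3 nudge.py '0 0 .001 0 0 0;0 0 .001 0 0 0;0 0 .001 0 0 0'|f
python3 nudge.py '0 0 .0005 0 0 0;0 0 .001 0 0 0;0 0 .001 0 0 0'|f
```

```text
ee_pos: [0.6706, 0.0514, 0.0455]
force: [-3.3, 0.5, 5.4]
opening: 0.0647
ee_pos: [0.6706, 0.0513, 0.0455]
force: [-4.9, 0.3, 13.7]
opening: 0.065
```

```bash
f(){ grep -E "ee_pos|^force:|opening"; }
python3 nudge.py '0 0 -.001 0 0 0;0 0 -.001 0 0 0;0 0 -.001 0 0 0;0 0 -.001 0 0 0' .085|f
python3 nudge.py '0 0 -.01 0 0 0;0 0 -.05 0 0 0;0 0 -.1 0 0 0;0 0 -.12 0 0 0;0 0 -.12 0 0 0'|f
python3 -c "
from h import *
delta(G,0,-.155,.165)"
```

```text
ee_pos: [0.6706, 0.0514, 0.0445]
force: [-0.0, -0.4, -0.6]
opening: 0.0849
ee_pos: [0.6722, 0.0513, 0.1697]
force: [-0.1, -0.8, -0.3]
opening: 0.085
t 25.6 to [ 0.4655 -0.1112  0.165 ] rows: [-0.1807 -0.1911  0.0033] [ 0.0072  0.0005 -0.2236]
```

```bash
python3 nudge.py '-.03 -.032 0 0 0 -.05;-.06 -.064 0 0 0 -.1;-.09 -.096 0 0 0 -.15;-.12 -.128 0 0 0 -.2;-.15 -.16 0 0 0 -.224' 0 >/dev/null
python3 nudge.py '0 0 0 0 0 0;0 0 0 0 0 0' >/dev/null; python3 -c "
from h import *
delta(G,0,-.155,.165)"
```

```text
t 26.2 to [ 0.4655 -0.1112  0.165 ] rows: [-0.0229 -0.0349 -0.0001] [ 0.0003 -0.     -0.0017]
```

```bash
python3 nudge.py '-.012 -.018 0 0 0 0;-.023 -.035 0 0 0 0;-.023 -.035 0 0 0 0;-.023 -.035 0 0 0 0'  >/dev/null
python3 shot.py w5
python3 - <<'E'
from h import *
delta(G,0,-.155,.047)
c=cam("wrist");im=cv2.imread("pics/w5.png");K=np.hstack([im[:340,100:560]])
S=manip.grab_frame("scene")[100:350,180:430,::-1];S=cv2.resize(S,(340,340));cv2.imwrite("pics/w5c.png",np.hstack([K,S]))
E
```

```text
t 26.7 to [ 0.4655 -0.1112  0.047 ] rows: [-0.0006 -0.0015  0.1176] [ 0.0002 -0.0002  0.0007]
```

View pics/w5c.png

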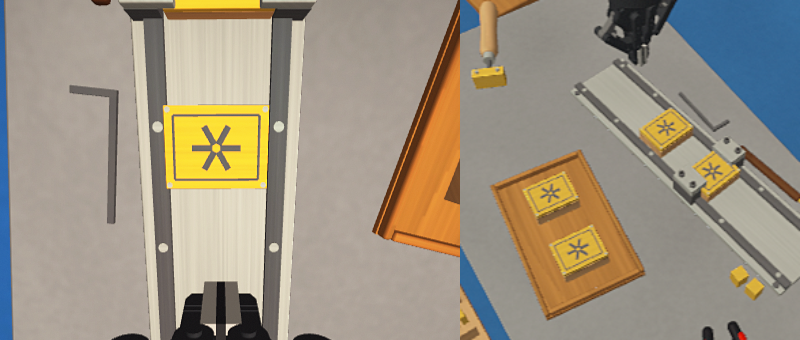

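Both tall blocks lie flat in the tray. Block 4 stands alone on the infeed (star at wrist (316,148)), and block 1 is under the jaws.

```bash
f(){ grep -E "ee_pos|^force:"; }
python3 nudge.py '0 -.001 .04 0 0 0;0 -.001 .08 0 0 0;0 -.001 .1 0 0 0;0 -.001 .117 0 0 0;0 -.001 .117 0 0 0' |f
python3 nudge.py '.006 0 0 0 0 0;.012 0 0 0 0 0;.018 0 0 0 0 0;.024 0 0 0 0 0;.03 0 0 0 0 0' | f
python3 nudge.py '.007 0 0 0 0 0;.014 0 0 0 0 0;.021 0 0 0 0 0;.028 0 0 0 0 0;.035 0 0 0 0 0' | f
python3 nudge.py '.001 0 0 0 0 0;.002 0 0 0 0 0;.003 0 0 0 0 0;.004 0 0 0 0 0' | f
python3 nudge.py '.001 0 0 0 0 0;.002 0 0 0 0 0;.003 0 0 0 0 0' | f
```

```text
ee_pos: [0.4644, -0.11, 0.0457]
force: [-0.1, 0.1, 0.5]
ee_pos: [0.4615, -0.0812, 0.0485]
force: [-0.2, -2.1, 2.1]
ee_pos: [0.4563, -0.0461, 0.0478]
force: [1.5, -3.1, 2.2]
ee_pos: [0.4559, -0.0428, 0.0478]
force: [0.3, -3.0, 3.2]
ee_pos: [0.4554, -0.0397, 0.0478]
force: [-0.6, -2.7, 2.1]
```

```bash
f(){ grep -E "ee_pos|^force:"; }
python3 nudge.py '.001 0 0 0 0 0;.002 0 0 0 0 0;.003 0 0 0 0 0' | f
python3 nudge.py '.001 0 0 0 0 0;.002 0 0 0 0 0;.003 0 0 0 0 0' | f
```

```text
ee_pos: [0.4551, -0.0367, 0.0478]
force: [0.2, -3.9, 1.5]
ee_pos: [0.4547, -0.0337, 0.0478]
force: [-0.2, -3.5, 1.6]
```

Block 4 is sliding under the jaws.

```bash
f(){ grep -E "ee_pos|^force:"; }
python3 nudge.py '.005 0 0 0 0 0;.01 0 0 0 0 0;.015 0 0 0 0 0;.02 0 0 0 0 0;.025 0 0 0 0 0' | f
python3 nudge.py '.005 0 0 0 0 0;.01 0 0 0 0 0;.015 0 0 0 0 0;.02 0 0 0 0 0;.025 0 0 0 0 0' | f
```

```text
ee_pos: [0.4512, -0.0084, 0.0477]
force: [0.1, -4.0, 0.8]
ee_pos: [0.4479, 0.0162, 0.0478]
force: [0.5, -2.8, 0.7]
```

```bash
f(){ grep -E "ee_pos|^force:"; }
python3 nudge.py '.005 0 0 0 0 0;.01 0 0 0 0 0;.015 0 0 0 0 0;.02 0 0 0 0 0;.025 0 0 0 0 0' | f
python3 nudge.py '.006 0 0 0 0 0;.012 0 0 0 0 0;.018 0 0 0 0 0;.024 0 0 0 0 0;.028 0 0 0 0 0' | f
python3 -c "
from h import *
print(ing(G,manip.read_state()['ee_pos']))"
```

```text
ee_pos: [0.4446, 0.041, 0.0478]
force: [0.6, -2.9, 0.3]
ee_pos: [0.4409, 0.0689, 0.0478]
force: [-0.2, -1.9, 0.1]
[-0.00057385  0.02685343]
```

```bash
f(){ grep -E "ee_pos|^force:"; }
python3 nudge.py '-.005 0 0 0 0 0;-.01 0 0 0 0 0;-.01 0 -.03 0 0 0;-.01 0 -.07 0 0 0;-.01 0 -.12 0 0 0' | f
python3 nudge.py '-.04 0 -.02 0 0 0;-.08 0 -.04 0 0 0;-.12 0 -.04 0 0 0;-.16 0 -.04 0 0 0;-.2 0 -.04 0 0 0' | f
python3 nudge.py '0 0 0 0 0 0;0 0 0 0 0 0' | f
python3 - <<'E'
from h import *
a=manip.grab_frame("top")[100:360,90:490,::-1];b=manip.grab_frame("scene")[:,:,::-1]
cv2.imwrite("pics/end.png",np.hstack([cv2.resize(a,(480,312)),cv2.resize(b[90:402,180:480],(300,312))]))
E
```

```text
ee_pos: [0.4413, 0.0581, 0.168]
force: [1.5, -0.8, 0.3]
ee_pos: [0.4686, -0.1418, 0.2079]
force: [-0.1, 0.2, -0.3]
ee_pos: [0.4685, -0.1408, 0.2073]
force: [0.2, 1.2, -0.2]
```

View pics/end.png

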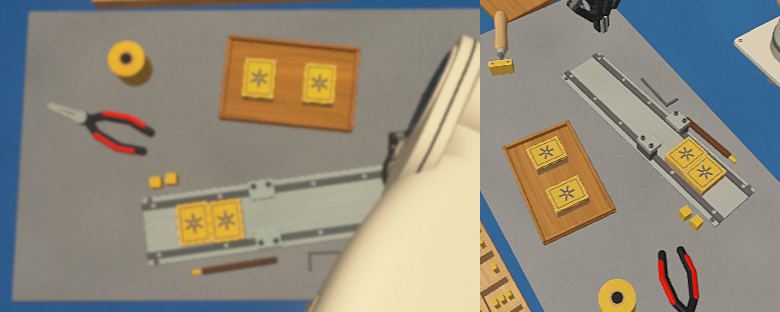

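Two blocks stand on the outfeed clear of the jaws (stars at (194,223) and (226,220), jaws at u≈262). The two tall ones lie flat in the tray at (259,78) and (319,83), and the other things have not moved.

```bash
python3 -c "
from station import manip
print(manip.finish_job())"
```

```text
the job is handed in; nothing more can be done
None
```

I handed the job in after about 31 s of the 72 s allowed: the two blocks that fit are on the outfeed clear of the jaws, and the two too-tall ones lie flat in the tray. One push reached about 43 N at the wrist (limit 120 N) when the first tall block stopped at the jaws.

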